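# Set the sighting carriage against the red stop

### The arm

A 6-joint arm with a two-finger parallel gripper is mounted at the origin on the work surface. World frame = base frame: x ahead of the robot, y to its left, z up, the work surface at z = 0. Lengths are in mm, angles in degrees, forces in N, time in s.
With the tool pointing down it reaches from about 350 to 850 mm from the base axis. Payload 8.1 kg.
Tool frame: the origin (TCP) lies at the very end of the fingers, on their centre line; the grasp point (between the pads) lies r.tcp_to_grasp behind it (r.tcp_to_grasp is the distance from the TCP to the grasp point, in mm); z points along the fingers, y is the line along which they close (so a half turn about z gives the same grasp; the last joint's range is limited). The gripper opens to 85 mm and grips with 20 to 120 N. Pads are 22 mm wide; open, the fingers measure 114 mm over their backs; the gripper's body (76 mm by 85 mm) begins 54 mm behind the grasp point. The pads swing forward as they close: fully open they stand 13 mm farther back than shut.
Start: joints at [70.451, 7.471, 85.268, -0, 87.261, -4.893], TCP at [151.789, 580.487, 231.292] pointing down, gripper open.
Joint ranges: [-169.43, 169.43], [-51.17, 129.36], [1.28, 143.12], [-76.62, 256.62], [0, 156.53], [-152.29, 152.29]. Speed limits (degrees/s): [136.94, 136.94, 159.86, 180, 180, 180].

### API

Orientations are given as [roll, pitch, yaw] about the fixed x, y, z axes, in that order (R = Rz(yaw) Ry(pitch) Rx(roll)).
In Python, from bench import r gives the robot as it stands.
- The arm moves only by the shell command python3 -m handwheel 'ROWS' [OPENING] [FORCE]. ROWS is JSON, a list of rows, each a list of 4 numbers: the shift along the tool's x, y, z in m, then the turn about the tool's z in degrees. A call has 1 to 10 rows; each row shifts and turns the commanded pose from where the row before left it, along the tool's axes as they then stand; what a row does not reach is not made up. A row lasts 1/10 s, in which the tool goes at most 50 mm and 8.59 degrees, less where a joint would pass 70% of its speed; a pose out of reach is approached as far as the arm can. A call is refused whole if a number of a shift passes 0.05 or a number of a turn 8.59, either way. A call with a gripper value outside its range is refused whole. OPENING is the finger opening in m, from 0 to 0.0854, set as the call begins (- or left out, the last holds). The fingers move at their own pace and stop on an object; FORCE is the grip in N (left out, the last holds). Time passes only in rows, so rows that do not move let the fingers close. It gives the time, the measured TCP pose, the force, the opening and the grip force at its end, in the units of the state.
- r.sense(): the state, without advancing time (a new reading comes with each control period).
- r.snapshot(name): name is "scene" or "top" or "wrist"; returns the picture (400x640x3 uint8, red, green, blue); there is no depth.
- r.camera_params(name): a dict with "fx", "fy", "cx", "cy" (pixels), "R" (3x3) and "t" (3): a world point X has camera coordinates R X + t; the wrist camera has in their place "mount" (4x4, takes a point from camera to tool coordinates, whose origin is the TCP and whose axes are the flange's). Camera axes: x right, y down, z forward; pixel columns grow to the right and rows downward; lengths in mm; the calibration is good to about 2 mm. A picture is of the moment at which its call begins: read the wrist's pose just before it. camera_params takes no time and is no camera call.
- r.hand_in(): hands the job in; it is judged then, once.
The state is a dict: "time": time; "joint_pos": joint angles; "qd": joint speeds; "joint_efforts": joint torques, N m; "tool_pos": TCP position; "tcp_rot": TCP orientation; "ft_force": force on the tool from outside, world axes, zero at the start; "wrist_torque": the same for the moment, N m; "finger_gap": finger opening in mm; "grip_force": force on a finger pad.
Only numpy, scipy, OpenCV 4.12 (cv2) and the standard library are available. Lean on these libraries where they do the work, as an engineer would, in place of code of your own. Each camera call takes 0.05 s, during which the arm holds its last target. There are 200 camera calls.

### The job

The sextant on the shelf edge is about to be checked, so bring the blue sighting carriage on the steel rail to its marked place: with the fingertips, press down the yellow pad in the carriage's middle to free its brake, and keep it pressed while you push the carriage along the rail until it rests against the red stop (not the black one). Then lift off so that the pad springs up and the brake holds it there. Never shove the carriage along with its pad up, do not touch the white sighting target, and leave the loose things around the rail where they are; nothing is to be picked up.

Things in the scene. Friction and masses are not known exactly. Their poses are not given: they have to be found in the camera images.
- rail: Fixed straight steel rail, 400 mm long along its own y axis, 64 mm wide, rail head up to 30 mm above the shelf. Origin: centre of its underside, on the shelf; z up. It stands at a different place and angle each time. White scale ticks lie along its -x side.
- carriage_mid (a point): Centre of the blue carriage, 48 mm above the shelf (level with the top of the yellow pad when up); rides along with the carriage. Its y axis runs along the rail, x across, z up. Carriage 84 mm long (y), 56 mm wide. At each end stands a blue end block 14 mm thick along y: inner faces 28 mm either side of this point, tops 56 mm above the shelf.
- pad_top (a point): Centre of the top face of the ribbed yellow pad in the carriage's middle, between the end blocks: 54 mm along the rail by 44 mm across, top 48 mm above the shelf when up, 42 mm when fully pressed. A fingertip on the pad may also push against an end block, which stands 8 mm above it.
- pad (a joint): How far the yellow pad is pressed down (m): 0 up (brake holding), 0.006 fully down. A spring pushes it up: it starts to sink at about 8 N and is fully down at about 10 N. While up, the brake holds the carriage against roughly 10 N sideways; pressed 2 mm or more, the carriage is free and slides with 1 to 2 N.
- carriage (a joint): Position of the carriage along the rail's y axis (m); 0 at the rail's middle, positive towards the rail's +y end. It starts within 0.03 of the middle.
- red_stop_mid (a point): Centre of the red stop, a fixed red block across the rail, 16 mm thick along the rail, 56 mm wide, top at 60 mm above the shelf with a small steel screw to 68 mm; this point is 48 mm above the shelf on the rail's centre line. It may be on either side of the carriage. When the carriage rests against it, the carriage centre is 50 mm from this point.
- black_stop_mid (a point): Centre of the plain black stop of the same shape on the other side of the carriage: not the marked one.
- target_mid (a point): Centre of the plate of the white sighting target with a black cross on a thin brass arm, fixed to the carriage and riding with it: a plate 30 mm square whose centre stands 75 mm to the rail's +x side of the carriage centre line and 74 mm above the shelf (top at 89 mm). Must not be touched.
- flashlight: Loose steel pocket flashlight lying down, 120 mm long along its x axis, 26 mm thick; origin under its middle, at shelf height. Lies on the -x side of the rail. Leave alone.
- chart_weight: Loose grey ceramic chart weight, 56 mm across, 47 mm high; origin at the centre of its underside. On the -x side of the rail. Leave alone.
- eyepiece: Loose black sextant eyepiece standing upright, 36 mm across, 52 mm high; origin at the centre of its underside. On the -x side of the rail. Leave alone.
- star_finder: Loose black star finder disc, 190 mm across, 6 mm thick, lying flat; origin at the centre of its underside. Leave alone.
- mug: Loose white mug, 80 mm across, 85 mm high; origin at the centre of its underside. Leave alone.
- dividers: Loose brass dividers lying flat, 130 mm long, 10 mm high; origin midway along, at shelf height. Leave alone.

How it is judged:
By the outcome, as a careful person would: the job done as asked, in the order asked, and still so for the second after the job is handed in, with the robot touching nothing.
It also fails if it takes over 35 s, if anything falls off the work surface, if the arm or the gripper's body presses on something with over 40 N, if the wrist force passes 120 N, or if a joint passes its speed limit or range.

## Working session

There is one attempt and no reset: what is moved stays moved. The work goes in short steps, Python scripts to look and compute and a shell command to move; the robot and the scene stay as the last step left them, time stands still between calls to the robot, and variables do not carry over. Pictures are saved under pics/ and viewed, at most 10 in all, crops included, and the job is handed in when it is done.

```bash
mkdir -p pics
python3 - <<'E'
from bench import r
import cv2
for n in("top","scene"):
    cv2.imwrite(f"pics/{n}0.png",r.snapshot(n)[:,:,::-1])
    print(n,r.camera_params(n))
s=r.sense();print(s["tool_pos"],s["tcp_rot"],s["time"],r.tcp_to_grasp)
E
```

```text
top {'fx': 412.407798037757, 'fy': 412.407798037757, 'cx': 318.71312700461846, 'cy': 201.43006857572928, 'R': array([[-0.02804575, -0.99941239, -0.01970573],
       [-0.99087626,  0.03039514, -0.13130262],
       [ 0.13182442,  0.01584346, -0.99114646]]), 't': array([   8.70277907,  539.58404671, 1215.60293836])}
scene {'fx': 488.5407697082101, 'fy': 488.5407697082101, 'cx': 319.77611017217885, 'cy': 197.5381926465165, 'R': array([[ 0.80348403,  0.59503322,  0.01867823],
       [ 0.37616135, -0.48311932, -0.79063162],
       [-0.46142827,  0.64228591, -0.61200716]]), 't': array([-417.57282504, -130.8951733 , 1786.39511099])}
[151.61795347 580.01935016 230.32201357] [-1.79903700e+02 -6.39433384e-03  1.65344797e+02] 0.1 18.700000000000003
```

View pics/top0.png

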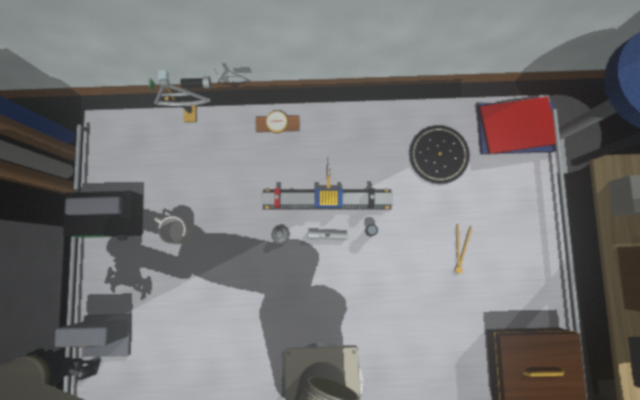

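View pics/scene0.png

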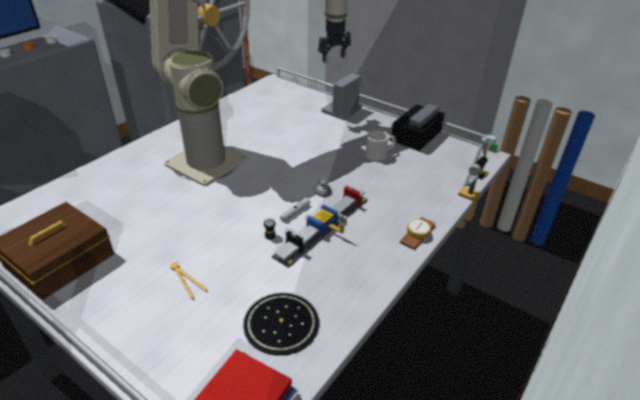

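The top view shows the rail at about cols 262–392, row 199. The red stop is at (278,195), the pad at (328,197), the black stop at (371,195), and the target arm points up at (328,170). So rail +x is roughly world +x, and the red stop is on the +y side. The scene view agrees: red at (352,196), pad at (323,216), and the arm clear of everything.

```bash
cat > h.py <<'E'
import numpy as np, cv2
from scipy.spatial.transform import Rotation as Ro
from bench import r
def cam(n,s=None):
    p=r.camera_params(n)
    if n!="wrist": R,t=p["R"],p["t"]
    else:
        M=np.eye(4);M[:3,:3]=Ro.from_euler("xyz",s["tcp_rot"],degrees=True).as_matrix();M[:3,3]=s["tool_pos"]
        W=np.linalg.inv(M@p["mount"]);R,t=W[:3,:3],W[:3,3]
    return p,np.array(R),np.array(t)
def onz(c,u,v,z):
    p,R,t=c
    d=R.T@[(u-p["cx"])/p["fx"],(v-p["cy"])/p["fy"],1];o=-R.T@t
    return o+d*(z-o[2])/d[2]
def masks(im):
    h=cv2.cvtColor(im,cv2.COLOR_RGB2HSV)
    return dict(yel=cv2.inRange(h,(20,130,90),(32,255,255)),
      red=cv2.inRange(h,(0,140,70),(7,255,255))|cv2.inRange(h,(173,140,70),(180,255,255)),
      blue=cv2.inRange(h,(105,120,30),(125,255,255)))
def blobs(m,mina):
    n,l,st,ce=cv2.connectedComponentsWithStats(m)
    return [(st[i].tolist(),ce[i].round(1).tolist()) for i in range(1,n) if st[i][4]>=mina]
E
python3 - <<'E'
from h import *
im=cv2.imread("pics/top0.png")[:,:,::-1].copy();c=cam("top")
for k,m in masks(im).items():
    m=m.copy();m[:150]=0;m[220:]=0;m[:,:255]=0;m[:,400:]=0
    z=dict(yel=48,red=58,blue=50)[k]
    for st,ce in blobs(m,8): print(k,st,ce,onz(c,*ce,z).round(1))
print(r.camera_params("wrist"))
E
```

```text
yel [320, 191, 17, 13, 220] [328.0, 197.0] [550.5 -35.6  48. ]
red [276, 189, 3, 4, 10] [277.0, 190.8] [572.6 116.5  58. ]
red [276, 200, 3, 6, 15] [276.8, 202.5] [537.3 117.6  58. ]
blue [316, 190, 2, 16, 31] [316.5, 197.4] [550.1  -1.1  50. ]
blue [339, 190, 3, 16, 34] [339.6, 197.1] [548.9 -70.4  50. ]
{'fx': 337.1868284677183, 'fy': 337.1868284677183, 'cx': 321.638999282492, 'cy': 201.0795067693244, 'mount': array([[-5.19810332e-04, -9.65322790e-01, -2.61058694e-01,
         6.55355019e+01],
       [ 9.99999752e-01, -6.25929984e-04,  3.23353626e-04,
        -6.31008327e-01],
       [-4.75545088e-04, -2.61058461e-01,  9.65322875e-01,
        -1.42470424e+02],
       [ 0.00000000e+00,  0.00000000e+00,  0.00000000e+00,
         1.00000000e+00]])}
```

```bash
python3 -m handwheel '[[0,0,0,-7.3],[0,0,0,-7.3],[-0.026,-0.04,0,0],[-0.026,-0.04,0,0],[-0.026,-0.04,0,0],[-0.026,-0.04,0,0],[-0.026,-0.04,0,0],[-0.026,-0.04,0,0],[-0.026,-0.04,0,0],[-0.026,-0.04,0,0]]' 0 20
python3 -m handwheel '[[-0.026,-0.04,0,0],[-0.026,-0.04,0,0],[-0.026,-0.04,0,0],[-0.026,-0.04,0.005,0],[-0.026,-0.04,0.005,0],[-0.026,-0.04,0.005,0],[-0.024,-0.04,0.005,0],[0,-0.016,0,0],[0,0,0,0],[0,0,0,0]]'
python3 - <<'E'
from h import *
s=r.sense();im=r.snapshot("wrist");cv2.imwrite("pics/w1.png",im[:,:,::-1]);c=cam("wrist",s)
print(s["time"],s["tool_pos"],s["tcp_rot"],s["ft_force"],s["finger_gap"])
for k,m in masks(im).items():
    for st,ce in blobs(m,80): print(k,st,ce,onz(c,*ce,dict(yel=48,red=58,blue=50)[k]).round(1))
E
```

```text
time: 1.1
tool_pos: [359.9, 258.5, 231.1]
tcp_rot: [-180.0, -0.0, 180.0]
ft_force: [1.7, 1.8, -0.1]
finger_gap: 0.1
grip_force: 0.0
time: 2.1
tool_pos: [538.7, -35.5, 211.0]
tcp_rot: [180.0, -0.0, 179.9]
ft_force: [-0.3, 0.3, 0.2]
finger_gap: -0.2
grip_force: 0.0
2.1 [538.6717377  -35.46964017 211.01964776] [ 1.79958242e+02 -4.90299804e-02  1.79899964e+02] [-0.32242023  0.29272401  0.16057417] -0.1941462926745885
yel [140, 154, 12, 12, 110] [145.6, 159.5] [ 516.  -195.7   48. ]
yel [502, 164, 12, 12, 104] [507.5, 169.2] [525.7 134.3  48. ]
yel [293, 173, 59, 47, 1968] [320.3, 195.4] [550.  -37.2  48. ]
yel [316, 222, 10, 17, 107] [320.7, 229.7] [583.9 -37.   48. ]
red [468, 166, 37, 67, 915] [490.2, 197.3] [549.6 116.7  58. ]
blue [276, 162, 48, 65, 1191] [289.5, 187.1] [541.5 -65.6  50. ]
blue [351, 166, 18, 62, 831] [359.7, 197.4] [551.5  -0.6  50. ]
```

View pics/w1.png

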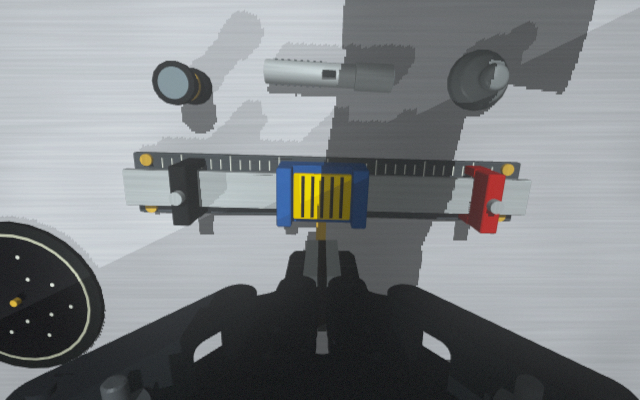

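The wrist view shows the pad at (320,195), the red stop at (487,197) and the black stop at (183,190). The rail bolts at (146,160) and (508,169) put the rail 1.7° off world y. The pad is at about (550,−36.5), and the carriage has about 103 mm to travel in +y.

```bash
python3 -m handwheel '[[0,0,0,1.6],[-0.011,0.002,0.02,0],[0,0,0.045,0],[0,0,0.045,0],[0,0,0.03,0],[0,0,0.011,0],[0,0,0,0],[0,0,0,0]]' 0
python3 - <<'E'
from h import *
s=r.sense();print(s["tool_pos"],s["tcp_rot"],s["ft_force"])
im=r.snapshot("wrist");cv2.imwrite("pics/w2.png",im[:,:,::-1])
E
```

```text
time: 2.95
tool_pos: [551.5, -33.9, 62.3]
tcp_rot: [-180.0, 0.1, 178.4]
ft_force: [-0.4, 0.2, 0.1]
finger_gap: 0.1
grip_force: 0.0
[551.53203609 -33.8746035   62.28881068] [-1.79983928e+02  1.47371211e-01  1.78365005e+02] [-0.44346689  0.22034177  0.05290229]
```

View pics/w2.png

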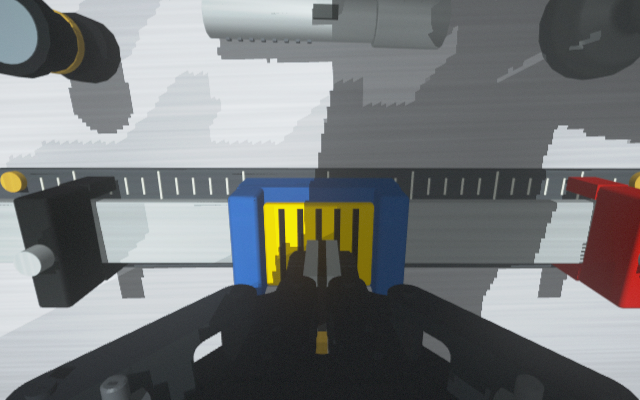

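The fingertips, at (321,255), sit between the end blocks over the pad, with clearance on both sides. Next I press down while watching the force.

```bash
python3 -m handwheel '[[0,0,0.01,0],[0,0,0.003,0],[0,0,0.002,0],[0,0,0.001,0],[0,0,0,0]]' 0; python3 -m handwheel '[[0,0,0.002,0],[0,0,0.001,0],[0,0,0,0]]' 0
```

```text
time: 3.5
tool_pos: [551.2, -34.3, 45.6]
tcp_rot: [-180.0, 0.1, 178.3]
ft_force: [-1.2, 0.4, 7.9]
finger_gap: -0.2
grip_force: 4.1
time: 3.8
tool_pos: [551.2, -34.4, 42.7]
tcp_rot: [-180.0, 0.1, 178.3]
ft_force: [-1.0, 0.4, 9.1]
finger_gap: 0.1
grip_force: 4.6
```

```bash
python3 -m handwheel '[[0,0,0.001,0],[0,0,0.0005,0],[0,0,0,0]]' 0
```

```text
time: 4.1
tool_pos: [551.3, -34.4, 41.9]
tcp_rot: [-180.0, 0.1, 178.3]
ft_force: [-6.1, 0.8, 15.5]
finger_gap: 0.3
grip_force: 7.4
```

```bash
python3 -m handwheel '[[0,0.003,0,0],[0,0.006,0,0],[0,0.008,0,0],[0,0.008,0,0],[0,0,0,0]]' 0
python3 - <<'E'
from h import *
s=r.sense();im=r.snapshot("wrist");cv2.imwrite("pics/w3.png",im[:,:,::-1]);print(s["tool_pos"],s["ft_force"])
E
```

```text
time: 4.6
tool_pos: [552.1, -8.6, 42.0]
tcp_rot: [180.0, 0.1, 178.4]
ft_force: [-4.2, 0.9, 14.9]
finger_gap: -0.1
grip_force: 7.4
[552.08768581  -8.61197879  41.96848089] [-4.16505989  0.86926779 14.89429867]
```

View pics/w3.png

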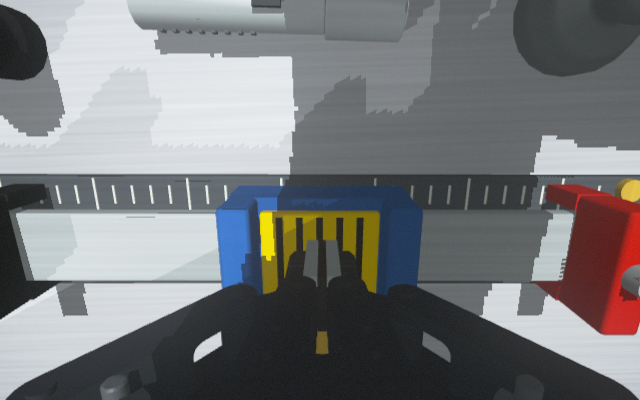

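The carriage, at (320,240), has moved with the fingers and the pad is still down. I continue at moderate speed, then slow down near the stop.

```bash
python3 -m handwheel '[[0,0.008,0,0],[0,0.01,0,0],[0,0.01,0,0],[0,0.01,0,0],[0,0.01,0,0],[0,0.008,0,0],[0,0.006,0,0],[0,0.003,0,0],[0,0,0,0]]' 0
python3 -m handwheel '[[0,0.002,0,0],[0,0.002,0,0],[0,0.002,0,0],[0,0,0,0]]' 0
```

```text
time: 5.55
tool_pos: [554.0, 56.3, 42.0]
tcp_rot: [180.0, 0.1, 178.4]
ft_force: [-5.1, 1.5, 15.0]
finger_gap: -0.2
grip_force: 7.2
time: 5.95
tool_pos: [554.2, 61.9, 42.0]
tcp_rot: [180.0, 0.1, 178.3]
ft_force: [-6.0, 0.6, 13.7]
finger_gap: 0.3
grip_force: 7.2
```

Run:
```python
from h import *
s=r.sense();im=r.snapshot("wrist");cv2.imwrite("pics/w4.png",im[:,:,::-1]);print(s["tool_pos"],s["ft_force"])
```

```text
[554.15487482  61.88378999  41.95885573] [-6.04283183  0.56605452 13.73530479]
```

View pics/w4.png

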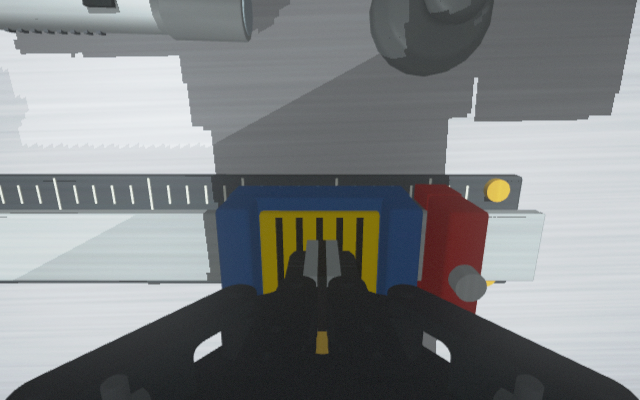

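A thin gap of a few mm remains at col ~420 between the carriage and the red stop. I creep in while watching the y force.

```bash
python3 -m handwheel '[[0,0.001,0,0],[0,0.001,0,0],[0,0,0,0]]' 0 | head -3;  python3 -m handwheel '[[0,0.001,0,0],[0,0,0,0]]' 0 | head -4;python3 -m handwheel '[[0,0.001,0,0],[0,0,0,0]]' 0| head -4
```

```text
time: 6.3
tool_pos: [554.2, 63.7, 41.9]
tcp_rot: [-180.0, 0.1, 178.3]
time: 6.5
tool_pos: [554.3, 64.7, 41.9]
tcp_rot: [-180.0, 0.1, 178.3]
ft_force: [-4.6, -0.2, 14.1]
time: 6.7
tool_pos: [554.3, 65.7, 41.9]
tcp_rot: [180.0, 0.1, 178.3]
ft_force: [-4.6, -0.8, 14.3]
```

```bash
for i in 1; do python3 -m handwheel '[[0,0.001,0,0],[0,0,0,0]]' 0 | head -4;  python3 -m handwheel '[[0,0.001,0,0],[0,0,0,0]]' 0 | head -4; done
python3 - <<'E'
from h import *
s=r.sense();im=r.snapshot("wrist");cv2.imwrite("pics/w5.png",cv2.resize(im[160:320,180:520,::-1],None,fx=2,fy=2,interpolation=0));print(s["tool_pos"],s["ft_force"])
E
```

```text
time: 6.9
tool_pos: [554.3, 66.7, 42.0]
tcp_rot: [-180.0, 0.1, 178.3]
ft_force: [-5.7, -1.1, 15.4]
time: 7.1
tool_pos: [554.3, 67.7, 41.9]
tcp_rot: [-180.0, 0.1, 178.3]
ft_force: [-5.2, -0.7, 14.4]
[554.31016105  67.71481049  41.93460776] [-5.23487045 -0.74722434 14.42077735]
```

View pics/w5.png

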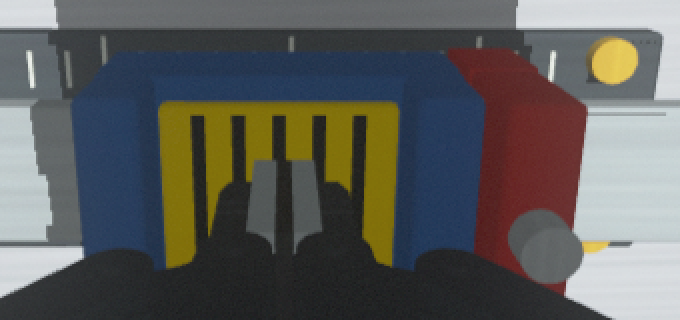

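The carriage now looks flush with the red stop at crop col ~480, and the fingers haven't slipped on the pad. I confirm contact by looking for a rise in the y force.

```bash
for i in 1; do python3 -m handwheel '[[0,0.001,0,0],[0,0,0,0]]' 0 | sed -n '2p;4p';  python3 -m handwheel '[[0,0.001,0,0],[0,0,0,0]]' 0 | sed -n '2p;4p'; done
```

```text
tool_pos: [554.4, 68.7, 41.9]
ft_force: [-5.8, -0.3, 13.9]
tool_pos: [554.4, 69.7, 41.9]
ft_force: [-5.3, -0.5, 14.4]
```

```bash
python3 -m handwheel '[[0,0.001,0,0],[0,0.001,0,0],[0,0,0,0]]' 0 | sed -n '2p;4p'
python3 - <<'E'
from h import *
s=r.sense();im=r.snapshot("wrist");cv2.imwrite("pics/w6.png",cv2.resize(im[160:320,180:520,::-1],None,fx=2,fy=2,interpolation=0))
o=cv2.imread("pics/w4.png")[:,:,::-1].copy()
for i in (o,im):
    print([st for st,ce in blobs(masks(i)["yel"],80)],[st for st,ce in blobs(masks(i)["red"],200)])
E
```

```text
tool_pos: [554.4, 70.7, 41.9]
ft_force: [-4.0, -4.7, 13.9]
[[487, 179, 23, 23, 423], [259, 211, 121, 83, 4651], [316, 332, 12, 22, 235]] [[414, 185, 73, 127, 4859]]
[[470, 179, 23, 23, 420], [259, 211, 120, 83, 4695], [316, 332, 12, 22, 236]] [[401, 185, 62, 108, 2871]]
```

View pics/w6.png

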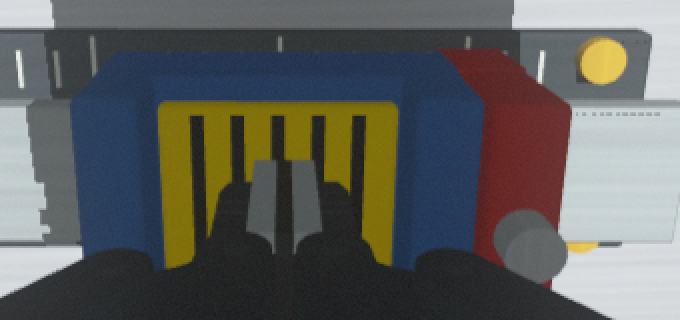

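Contact is confirmed: the y force jumped to −4.7 N, the tool stalled 1 mm short of its command, and no gap shows at crop col ~482. I ease the push slightly and lift straight off.

```bash
python3 -m handwheel '[[0,-0.0004,0,0],[0,0,0,0]]' 0 | sed -n '2p;4p'; python3 -m handwheel '[[0,0,-0.004,0],[0,0,-0.006,0],[0,0,-0.02,0],[0,0,-0.04,0],[0,0,-0.045,0],[0,0,-0.04,0],[0,0,0,0],[0,0,0,0]]' 0
python3 - <<'E'
from h import *
im=r.snapshot("wrist");cv2.imwrite("pics/w7.png",im[:,:,::-1])
E
```

```text
tool_pos: [554.4, 70.7, 41.9]
ft_force: [-5.7, -3.3, 15.2]
time: 8.9
tool_pos: [554.2, 71.4, 196.4]
tcp_rot: [180.0, 0.2, 178.3]
ft_force: [-0.6, 1.0, -0.3]
finger_gap: -0.2
grip_force: 0.0
```

View pics/w7.png

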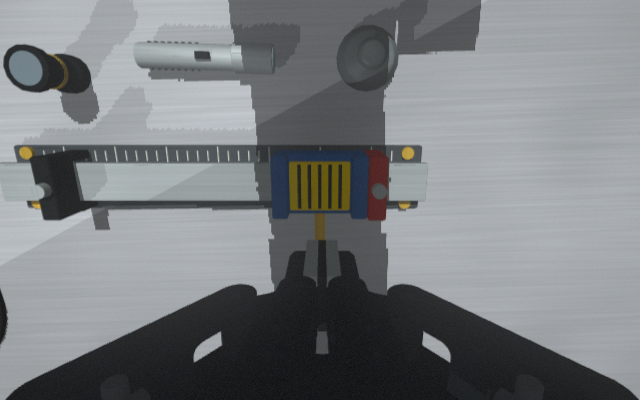

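The carriage, at (320,186), rests flush against the red stop at (377,186) with its pad up. The loose things are where they were, and the arm is clear.

```bash
python3 -c "
from bench import r
print(r.hand_in())"
```

```text
the job is handed in; nothing more can be done
None
```

I pushed the carriage up against the red stop with its pad held down, then lifted straight off; the last picture shows it flush with the pad up and nothing else visibly moved, and I handed the job in at about 9 s (no verdict was returned).

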